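# Pump up the wash sprayer until its pressure pin is out

### The job

Pump up the hand sprayer on the bench: push its spring-loaded pump knob down with the fingertips and let it come back up, again and again, until the pressure indicator pin on its head stands fully out. Leave the sprayer standing upright where it is with the knob up, do not touch the pin, and do not disturb the things around it.

Things in the scene. Friction and masses are not known exactly. Their poses are not given: they have to be found in the camera images.
- sprayer: Hand-held compression sprayer, loose, about 1 kg, upright on the bench, 264 mm tall with the knob up. White round tank (106 mm dia.), black screw ring, grey head with spout and brass nozzle, pump knob on top. Origin: centre of the tank's underside; z up along the pump's axis. Nozzle points to -x (reaches 95 mm from the axis, 175 to 210 mm high, trigger below); the indicator is on the +x side.
- knob_top (a point): Centre of the top face of the pump knob: a black mushroom knob 51 mm in diameter, 18 mm thick, on a steel rod with a coil spring, on the sprayer's axis, 264 mm above the bench when up. Its top is flat over the middle 34 mm. The point moves down with the knob.
- pump_knob (a joint): Pump stroke (m), straight down along the axis: 0 = up (the spring returns it), 0.030 = fully down, a stop. The spring takes about 3.5 N at the top, 7 N at the bottom; pumping adds 2 to 3 N. Each push down adds pressure by its length; the way up neither adds nor loses any. About 6 full strokes from empty. Pumping on after the pin is fully out does no harm (relief valve).
- pressure_pin (a joint): How far the indicator pin stands out (m): 0 = in (tip 3 mm above its boss), 0.016 = fully out (tip 19 mm above the boss, a dark ring shows at its foot). Starts between 0 and 0.0055, rises roughly 2.5 mm with every full stroke, and stays where it is between strokes.
- pin_top (a point): Tip of the pressure indicator pin: an upright bright metal pin 10 mm in diameter in a grey boss 21 mm in diameter beside the head, 44 mm from the pump's axis on the side away from the nozzle. Its tip is 197 mm above the bench when in and 213 mm when fully out, so always below the pump knob.
- stick_can: Bystander, loose: steel paint can 109 mm in diameter and 125 mm tall, full of wooden stir sticks that reach up to 220 mm and stand out up to 60 mm from its axis. Origin: centre of its underside.
- mix_cup: Bystander, loose: white plastic mixing cup 79 mm in diameter and 106 mm tall with dried blue paint in its bottom and one wooden stir stick that reaches up to 200 mm. Origin: centre of its underside.
- bottle: Bystander, loose: white plastic bottle with a cap, 72 mm in diameter and 170 mm tall. Origin: centre of its underside.
- tin: Bystander, loose: small closed steel tin, 86 mm in diameter and 75 mm tall. Origin: centre of its underside.

How it is judged:
By the outcome, as a careful person would: the job done as asked, in the order asked, and still so for the second after the job is handed in, with the robot touching nothing.
It also fails if it takes over 48 s, if anything falls off the work surface, if the arm or the gripper's body presses on something with over 40 N, if the wrist force passes 120 N, or if a joint passes its speed limit or range.

### The arm

A 6-joint arm with a two-finger parallel gripper is mounted at the origin on the work surface. World frame = base frame: x ahead of the robot, y to its left, z up, the work surface at z = 0. Lengths are in m, angles in rad, forces in N, time in s.
With the tool pointing down it reaches from about 0.325 to 0.85 m from the base axis. Payload 4.4 kg.
Tool frame: the origin (TCP) lies at the very end of the fingers, on their centre line; the grasp point (between the pads) lies 19 mm behind it (r.grip_point_offset is the distance from the TCP to the grasp point, in m); z points along the fingers, y is the line along which they close (so a half turn about z gives the same grasp; the last joint's range is limited). The gripper opens to 94 mm and grips with 3 to 60 N. Pads are 16 mm wide; open, the fingers measure 119 mm over their backs; the gripper's body (75 mm by 177 mm) begins 78 mm behind the grasp point.
Start: joints at [0.968, 0.207, 1.542, -0, 1.393, -0.15], TCP at [0.252, 0.517, 0.205] pointing down, gripper open.
Joint ranges: [-2.73, 2.73], [-0.86, 2.22], [0.23, 2.46], [-1.11, 4.25], [0.08, 2.63], [-2.82, 2.82]. Speed limits (rad/s): [2.79, 2.79, 3.14, 3.14, 3.14, 3.14].

### API

Orientations are given as [roll, pitch, yaw] about the fixed x, y, z axes, in that order (R = Rz(yaw) Ry(pitch) Rx(roll)).
In Python, from station import status, cams, r gives the robot as it stands. The module is installed in compiled form; this text tells all that it offers.
- The arm moves only by the tool apply_moves, never from a script. Its argument "series" is a list of rows, each a list of 6 numbers: the shift along the tool's x, y, z in cm, then the turn, a rotation vector about the tool's x, y, z in degrees. A call has 1 to 5 rows; each row shifts and turns the commanded pose from where the row before left it, along the tool's axes as they then stand; what a row does not reach is not made up. A row lasts 1/10 s, in which the tool goes at most 50 mm and 8.59 degrees, less where a joint would pass 70% of its speed; a pose out of reach is approached as far as the arm can. A call with a gripper value outside its range is refused whole. "fingers" is the finger opening in cm, from 0 to 9.4, set as the call begins (left out, the last holds). The fingers move at their own pace and stop on an object; "newtons" is the grip in N (left out, the last holds). Time passes only in rows, so rows that do not move let the fingers close. It gives the time, the measured TCP pose, the force, the opening and the grip force at its end, in the units of the state.
- status.get_obs(): the state, without advancing time (a new reading comes with each control period).
- cams.capture(name): name is "side" or "top" or "wrist"; returns (picture, depth): 480x640x3 uint8, red, green, blue; 480x640 float32, m along the optical axis (not along the pixel's ray), 0 where there is no reading.
- cams.camera_info(name): a dict with "K" (3x3 intrinsics, pixels), "view" (4x4, takes a point from world to camera coordinates); the wrist camera has in their place "mount" (4x4, takes a point from camera to tool coordinates, whose origin is the TCP and whose axes are the flange's). Camera axes: x right, y down, z forward; pixel columns grow to the right and rows downward; lengths in m; the calibration is good to about 2 mm. A picture is of the moment at which its call begins: read the wrist's pose just before it. camera_info takes no time and is no camera call.
- r.finish_job(): hands the job in; it is judged then, once.
The state is a dict: "clock": time; "q": joint angles; "joint_vel": joint speeds; "tau": joint torques, N m; "tool_pos": TCP position; "tool_rot": TCP orientation; "force": force on the tool from outside, world axes, zero at the start; "wrist_torque": the same for the moment, N m; "width": finger opening in m; "grasp_force": force on a finger pad.
Only numpy, scipy, OpenCV 4.12 (cv2) and the standard library are available. Lean on these libraries where they do the work, as an engineer would, in place of code of your own. Each camera call takes 0.05 s, during which the arm holds its last target. There are 200 camera calls.

## Working session

There is one attempt and no reset: what is moved stays moved. The work goes in short steps, Python scripts to look and compute and a tool call to move; the robot and the scene stay as the last step left them, time stands still between calls to the robot, and variables do not carry over. Pictures are saved under pics/ and viewed, at most 10 in all, crops included, and the job is handed in when it is done.

Besides the shell and the picture viewer there is one more tool, called after ">>>" as a command line: name --pt "numbers of a row" for each row, then --argument value for the rest. apply_moves: Moves the arm, as the interface text tells. Its arguments: {"type":"object","properties":{"series":{"type":"array"},"fingers":{"type":"number"},"newtons":{"type":"number"}},"required":["series"]}

```bash
mkdir -p pics; python3 - <<'E'
from station import status,cams,r
import cv2,numpy as np
o=status.get_obs();print(o)
ims=[]
for n in("side","top"):
    p,d=cams.capture(n);np.savez(f"pics/{n}.npz",p=p,d=d);i=cams.camera_info(n);print(n,i["K"],i["view"]);
    cv2.imwrite(f"pics/{n}0.png",p[:,:,::-1])
E
```

```text
{'clock': 0.0, 'q': array([ 9.67525811e-01,  2.07408887e-01,  1.54294605e+00, -5.02743736e-05,
        1.39350257e+00, -1.50484856e-01]), 'joint_vel': array([ 0.00171036,  0.00091643, -0.00011928, -0.00031478, -0.0027033 ,
       -0.00119545]), 'tau': array([ 6.46200124e-05, -3.70883238e+01, -2.81418121e+01,  6.98530767e-02,
        3.62409849e-02, -1.80725851e-04]), 'tool_pos': array([0.25109845, 0.51637366, 0.20430089]), 'tool_rot': array([-3.13934598e+00, -2.90633308e-04,  2.68881559e+00]), 'force': array([-0.18283375,  0.09701847,  0.33276898]), 'wrist_torque': array([-0.01322592, -0.03405431, -0.01693205]), 'grasp_force': 0.0, 'width': 0.09397953837083665}
side [[591.92817762   0.         318.12902463]
 [  0.         591.92817762 241.91060653]
 [  0.           0.           1.        ]] [[ 0.96972871 -0.24408327 -0.00704169 -0.53162154]
 [-0.13894934 -0.52786512 -0.83788513  0.21359914]
 [ 0.20079668  0.81349971 -0.54580117  1.09729773]
 [ 0.          0.          0.          1.        ]]
top [[533.1456406    0.         316.78624096]
 [  0.         533.1456406  229.21411625]
 [  0.           0.           1.        ]] [[-0.02223811 -0.9996572   0.01381841  0.00618881]
 [-0.99135448  0.02026141 -0.12963705  0.59280093]
 [ 0.12931263 -0.01658183 -0.99146522  1.27595131]
 [ 0.          0.          0.          1.        ]]
```

View pics/side0.png

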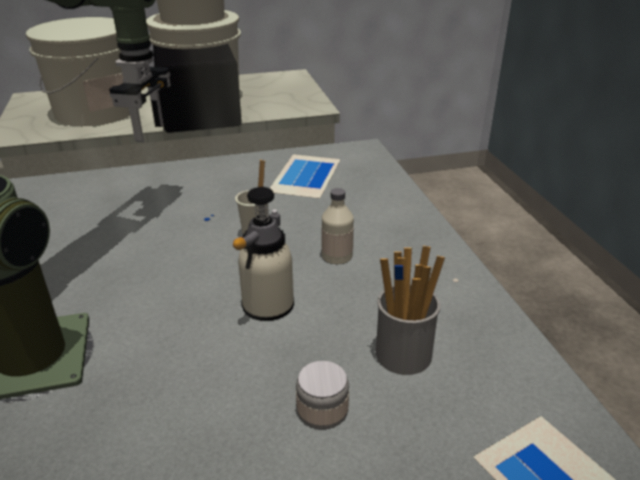

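View pics/top0.png

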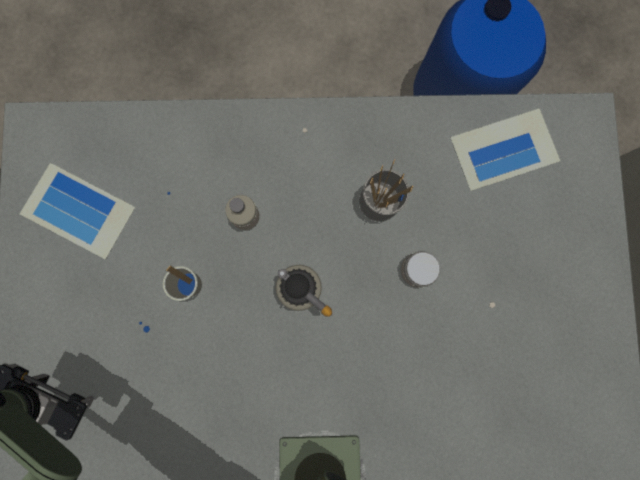

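The side view shows the sprayer at about (266,250), with its knob at (261,195) and the nozzle towards the lower left. In the top view the knob is at (298,287), the nozzle at (327,311) and the pin at (283,273). The cup, bottle, can and tin all stand clear of the knob.

```bash
cat > h.py <<'E'
import numpy as np,cv2
from station import status,cams,r
def ray(n,u,v,z):
    i=cams.camera_info(n);V=np.array(i["view"]);R=V[:3,:3];c=-R.T@V[:3,3]
    d=R.T@np.linalg.inv(i["K"])@[u,v,1];return c+d*(z-c[2])/d[2]
E
python3 - <<'E'
from h import *
for n,(u,v),w in(("top",(298,287),18),("side",(261,195),18)):
    f=np.load(f"pics/{n}.npz");p,d=f["p"],f["d"]
    m=np.zeros(d.shape,np.uint8);m[v-w:v+w,u-w:u+w]=1
    k=(p.max(2)<45).astype(np.uint8)*m
    nn,l,s,c=cv2.connectedComponentsWithStats(k)
    j=1+np.argmax(s[1:,4]);print(n,s[j],c[j],"depth",np.median(d[l==j]))
    i=cams.camera_info(n)
    ys,xs=np.where((l==j)&(d>0));P=np.c_[xs,ys,np.ones(len(xs))]@np.linalg.inv(i["K"]).T*d[ys,xs][:,None]
    V=np.array(i["view"]);W=(P-V[:3,3])@V[:3,:3];T=W[(W[:,2]>.255)&(W[:,2]<.275)]
    print(len(T),T.mean(0),(T.min(0)+T.max(0))/2,np.ptp(T,axis=0)); print("ray",ray(n,*c[j],.262))
print("pin",ray("top",283,273,.2))
o=status.get_obs()
from scipy.spatial.transform import Rotation as Ro
print(Ro.from_euler("xyz",o["tool_rot"]).as_matrix().round(3)); print(cams.camera_info("wrist"))
E
```

```text
top [285 274  24  25 255] [296.26666667 284.91372549] depth 1.0729736
252 [0.45119114 0.04129452 0.2628317 ] [0.44935821 0.04064685 0.26246817] [0.04827258 0.04661098 0.01274261]
ray [0.45138002 0.04111651 0.262     ]
side [248 187  25  19 345] [260.04637681 195.73623188] depth 1.0664829
305 [0.44976251 0.02999852 0.26285938] [0.44962243 0.03568974 0.261664  ] [0.04308056 0.0460215  0.01251507]
ray [0.44921886 0.02827813 0.262     ]
pin [0.47894626 0.0704694  0.2       ]
[[-0.899  0.437 -0.001]
 [ 0.437  0.899 -0.002]
 [ 0.    -0.002 -1.   ]]
{'K': array([[392.1238939 ,   0.        , 328.59557525],
       [  0.        , 392.1238939 , 239.53967246],
       [  0.        ,   0.        ,   1.        ]]), 'mount': array([[-9.05153767e-05, -9.68254960e-01, -2.49964645e-01,
         7.17129064e-02],
       [ 9.99999643e-01, -2.97732571e-04,  7.91174665e-04,
         9.00983277e-04],
       [-8.40481410e-04, -2.49964484e-01,  9.68254641e-01,
        -1.78915533e-01],
       [ 0.00000000e+00,  0.00000000e+00,  0.00000000e+00,
         1.00000000e+00]])}
```

>>> apply_moves --pt "0 0 -4.5 0 0 0" --pt "-1.5 -1.5 -4 0 0 0" --pt "-3 -2.6 -1.5 0 0 0" --pt "-3 -2.6 0 0 0 0" --pt "-3 -2.6 0 0 0 0" --fingers 0 --newtons 20

```text
clock: 0.6
tool_pos: [0.3057, 0.3864, 0.306]
tool_rot: [3.14, 0.001, 2.69]
force: [0.4, 0.4, 0.1]
width: 0.0573
grasp_force: 0.0
```

>>> apply_moves --pt "-3.3 -2.9 0 0 0 0" --pt "-3.3 -2.9 0 0 0 0" --pt "-3.3 -2.9 0 0 0 0" --pt "-3.3 -2.9 0 0 0 0" --pt "-3.3 -2.9 0 0 0 0"

```text
clock: 1.1
tool_pos: [0.3902, 0.1832, 0.3051]
tool_rot: [-3.141, -0.0, 2.689]
force: [0.2, -0.2, -0.5]
width: 0.0174
grasp_force: 0.0
```

>>> apply_moves --pt "-3.3 -2.9 0 0 0 0" --pt "-3.3 -2.9 0 0 0 0" --pt "-2 -2 0 0 0 0" --pt "0 0 0 0 0 0"

```text
clock: 1.5
tool_pos: [0.434, 0.0743, 0.3048]
tool_rot: [-3.14, -0.001, 2.683]
force: [0.4, 0.2, -0.0]
width: 0.0005
grasp_force: 0.0
```

>>> apply_moves --pt "-2 -1.8 0 0 0 0" --pt "-0.8 -0.6 0 0 0 0" --pt "0 0 0 0 0 0"

```text
clock: 1.8
tool_pos: [0.4481, 0.0434, 0.3051]
tool_rot: [3.141, -0.001, 2.688]
force: [0.7, -0.2, 0.2]
width: 0.0
grasp_force: 0.0
```

```bash
python3 - <<'E'
from h import *
o=status.get_obs();print(o["tool_pos"],o["tool_rot"])
p,d=cams.capture("wrist");np.savez("pics/w.npz",p=p,d=d,t=o["tool_pos"],r=o["tool_rot"])
s,_=cams.capture("side")
c=cv2.resize(s[140:300,200:340],None,fx=3,fy=3,interpolation=cv2.INTER_CUBIC)
c=cv2.resize(c,(0,0),fx=.75,fy=.75)
q=cv2.resize(p,(480,360));H=np.zeros((360,480+c.shape[1],3),np.uint8);H[:,:480]=q;H[:c.shape[0],480:]=c[:360]
cv2.imwrite("pics/c1.png",H[:,:,::-1]);print(H.shape)
E
```

```text
[0.44808991 0.04343895 0.30508131] [ 3.14147029e+00 -1.05199648e-03  2.68773655e+00]
(360, 795, 3)
```

View pics/c1.png

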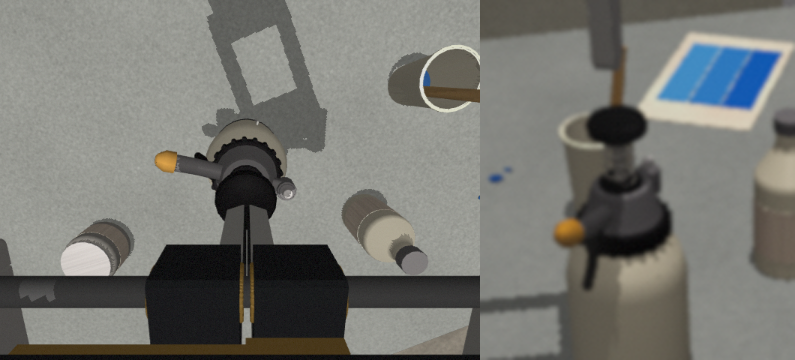

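The wrist half shows the knob at about (246,197), with the fingers over it, and the pin at (287,188). In the side crop the knob is up and the fingertip is above it.

```bash
cat >> h.py <<'E'
from scipy.spatial.transform import Rotation as Ro
def wpts(p,d,t,rr):
    i=cams.camera_info("wrist");M=np.array(i["mount"]);v,u=np.where(d>0)
    P=np.c_[u,v,np.ones(len(u))]@np.linalg.inv(i["K"]).T*d[v,u][:,None]
    T=P@M[:3,:3].T+M[:3,3];return Ro.from_euler("xyz",rr).apply(T)+t,T,u,v
E
python3 - <<'E'
from h import *
f=np.load("pics/w.npz");W,T,u,v=wpts(f["p"],f["d"],f["t"],f["r"])
k=(W[:,2]>.252)&(W[:,2]<.27)&(abs(W[:,0]-.449)<.05)&(abs(W[:,1]-.04)<.05)&(f["p"][v,u].max(1)<60)
K=W[k];print(k.sum(),K.mean(0),K.min(0),K.max(0),np.percentile(K[:,2],[50,90]))
h=cv2.convexHull(T[k][:,:2].astype(np.float32));c,R=cv2.minEnclosingCircle(h);print("tool offset of knob",c,R)
g=(abs(u-383)<8)&(abs(v-251)<8)
print("pin",W[g&(W[:,2]>W[g][:,2].max()-.003)].mean(0),W[g][:,2].max())
E
```

```text
3611 [0.44442267 0.04526381 0.26226144] [0.42712284 0.0165873  0.25202853] [0.47338645 0.06701375 0.26609293] [0.26288335 0.26417799]
tool offset of knob (-0.004277536179870367, 0.00024604913778603077) 0.02533457987010479
pin [0.47902908 0.07537186 0.2006903 ] 0.20234629352740469
```

>>> apply_moves --pt "-0.35 0 2 0 0 0" --pt "0 0 1.6 0 0 0" --pt "0 0 0 0 0 0"

```text
clock: 2.2
tool_pos: [0.4492, 0.0432, 0.2671]
tool_rot: [-3.14, -0.005, 2.69]
force: [0.3, 0.7, 0.9]
width: 0.0002
grasp_force: 0.0
```

>>> apply_moves --pt "0 0 1 0 0 0" --pt "0 0 1 0 0 0" --pt "0 0 1 0 0 0" --pt "0 0 0.3 0 0 0" --pt "0 0 0 0 0 0"

```text
clock: 2.7
tool_pos: [0.4519, 0.0427, 0.2382]
tool_rot: [3.14, 0.002, 2.69]
force: [-1.9, 1.4, 6.2]
width: 0.0005
grasp_force: 2.9
```

>>> apply_moves --pt "0 0 0.4 0 0 0" --pt "0 0 0.3 0 0 0" --pt "0 0 0 0 0 0"

```text
clock: 3.0
tool_pos: [0.4533, 0.0424, 0.2343]
tool_rot: [3.139, 0.006, 2.69]
force: [-3.9, 1.9, 15.6]
width: 0.0004
grasp_force: 8.1
```

>>> apply_moves --pt "0 0 -1.3 0 0 0" --pt "0 0 -1.4 0 0 0" --pt "0 0 -1.2 0 0 0" --pt "0 0 0 0 0 0" --pt "0 0 0 0 0 0"

```text
clock: 3.5
tool_pos: [0.4512, 0.0418, 0.2683]
tool_rot: [-3.141, -0.0, 2.689]
force: [0.4, -0.3, -0.3]
width: 0.0002
grasp_force: 0.0
```

```bash
cat > look.py <<'E'
import sys
from h import *
o=status.get_obs();p,d=cams.capture("wrist");W,T,u,v=wpts(p,d,o["tool_pos"],o["tool_rot"])
k=(W[:,2]>.225)&(W[:,2]<.27)&(np.hypot(W[:,0]-.451,W[:,1]-.042)<.035)&(p[v,u].max(1)<60)
k&=(W[:,2]>np.percentile(W[k][:,2],80)-.012)
c,R=cv2.minEnclosingCircle(cv2.convexHull(T[k][:,:2].astype(np.float32)))
print(o["tool_pos"],o["force"],"knob tool offs",c,R,"z",np.percentile(W[k][:,2],[50,90]))
g=np.hypot(W[:,0]-.4785,W[:,1]-.073)<.012
g&=(W[:,2]>.18)&(W[:,2]<.225)&(p[v,u].max(1)>60)
print("pin z",np.percentile(W[g][:,2],[80,90,95,99]) ,"xy",W[g&(W[:,2]>np.percentile(W[g][:,2],85))].mean(0))
s,_=cams.capture("side")
c=cv2.resize(s[160:280,200:330],None,fx=3,fy=3,interpolation=cv2.INTER_CUBIC)
q=cv2.resize(p[150:330,230:430],(400,360),interpolation=cv2.INTER_CUBIC)
cv2.imwrite(f"pics/{sys.argv[1]}.png",np.hstack([q,c])[:,:,::-1])
E
python3 look.py d1
```

```text
[0.45122634 0.04177476 0.26832088] [ 0.38072869 -0.2948008  -0.33999317] knob tool offs (-8.037366933422163e-05, 0.0007330113439820707) 0.025443309918045998 z [0.26250238 0.26404219]
pin z [0.20285036 0.20368548 0.204182   0.2046686 ] xy [0.48090175 0.07476    0.20399132]
```

View pics/d1.png

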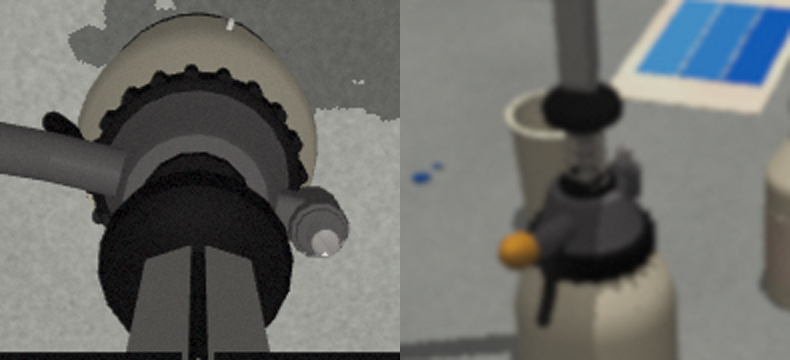

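The knob is up at z = 0.264 and the fingertips are centred on it. The pin in the left half, at (325,243), is about 7 mm out.

>>> apply_moves --pt "0 0 1.1 0 0 0" --pt "0 0 1.2 0 0 0" --pt "0 0 1.1 0 0 0" --pt "0 0 0.5 0 0 0" --pt "0 0 0 0 0 0"

```text
clock: 4.1
tool_pos: [0.4533, 0.0416, 0.2342]
tool_rot: [3.14, 0.006, 2.689]
force: [-5.6, 1.2, 22.7]
width: 0.0006
grasp_force: 11.7
```

>>> apply_moves --pt "0 0 -1.2 0 0 0" --pt "0 0 -1.4 0 0 0" --pt "0 0 -1.3 0 0 0" --pt "0 0 0 0 0 0" --pt "0 0 0 0 0 0"

```text
clock: 4.6
tool_pos: [0.4509, 0.0418, 0.2678]
tool_rot: [-3.141, -0.001, 2.689]
force: [-0.2, 0.0, 0.2]
width: 0.0
grasp_force: 0.0
```

>>> apply_moves --pt "0 0 1.1 0 0 0" --pt "0 0 1.2 0 0 0" --pt "0 0 1.1 0 0 0" --pt "0 0 0.5 0 0 0" --pt "0 0 0 0 0 0"

```text
clock: 5.1
tool_pos: [0.4532, 0.0416, 0.2341]
tool_rot: [3.14, 0.005, 2.689]
force: [-5.7, 1.6, 24.4]
width: 0.0006
grasp_force: 12.4
```

>>> apply_moves --pt "0 0 -1.2 0 0 0" --pt "0 0 -1.4 0 0 0" --pt "0 0 -1.3 0 0 0" --pt "0 0 0 0 0 0" --pt "0 0 0 0 0 0"

```text
clock: 5.6
tool_pos: [0.4508, 0.0418, 0.2677]
tool_rot: [-3.141, -0.001, 2.689]
force: [-0.3, 0.4, -0.0]
width: 0.0005
grasp_force: 0.0
```

```bash
python3 look.py d2
```

```text
[0.45079905 0.04183066 0.2676545 ] [-0.31702848  0.40285807 -0.0320962 ] knob tool offs (-0.0009592146379873157, 0.0006523452466353774) 0.025414150208234787 z [0.26244936 0.26405829]
pin z [0.20776751 0.20873844 0.20929146 0.20977973] xy [0.48092058 0.07465615 0.2090574 ]
```

>>> apply_moves --pt "0 0 1.1 0 0 0" --pt "0 0 1.2 0 0 0" --pt "0 0 1.0 0 0 0" --pt "0 0 0.4 0 0 0" --pt "0 0 0 0 0 0"

```text
clock: 6.2
tool_pos: [0.4523, 0.0417, 0.2341]
tool_rot: [3.141, 0.003, 2.689]
force: [-4.3, 0.7, 16.2]
width: 0.0006
grasp_force: 8.1
```

>>> apply_moves --pt "0 0 -1.2 0 0 0" --pt "0 0 -1.3 0 0 0" --pt "0 0 -1.2 0 0 0" --pt "0 0 0 0 0 0" --pt "0 0 0 0 0 0"

```text
clock: 6.7
tool_pos: [0.4508, 0.0418, 0.2678]
tool_rot: [-3.141, -0.001, 2.689]
force: [-0.2, 0.5, 1.1]
width: 0.0007
grasp_force: 0.0
```

>>> apply_moves --pt "0 0 1.1 0 0 0" --pt "0 0 1.2 0 0 0" --pt "0 0 1.0 0 0 0" --pt "0 0 0.4 0 0 0" --pt "0 0 0 0 0 0"

```text
clock: 7.2
tool_pos: [0.4522, 0.0417, 0.2341]
tool_rot: [3.141, 0.003, 2.689]
force: [-3.9, 1.5, 18.5]
width: 0.0006
grasp_force: 9.3
```

>>> apply_moves --pt "0 0 -1.2 0 0 0" --pt "0 0 -1.3 0 0 0" --pt "0 0 -1.2 0 0 0" --pt "0 0 0 0 0 0" --pt "0 0 0 0 0 0"

```text
clock: 7.7
tool_pos: [0.4503, 0.0419, 0.2672]
tool_rot: [-3.141, -0.003, 2.689]
force: [-0.4, -0.1, -0.7]
width: 0.0005
grasp_force: 0.0
```

>>> apply_moves --pt "0 0 1.1 0 0 0" --pt "0 0 1.2 0 0 0" --pt "0 0 1.0 0 0 0" --pt "0 0 0.4 0 0 0" --pt "0 0 0 0 0 0"

```text
clock: 8.2
tool_pos: [0.4521, 0.0418, 0.2341]
tool_rot: [3.141, 0.002, 2.689]
force: [-5.0, 1.0, 19.0]
width: 0.0003
grasp_force: 9.6
```

>>> apply_moves --pt "0 0 -1.2 0 0 0" --pt "0 0 -1.3 0 0 0" --pt "0 0 -1.2 0 0 0" --pt "0 0 0 0 0 0" --pt "0 0 0 0 0 0"

```text
clock: 8.7
tool_pos: [0.4505, 0.0418, 0.2673]
tool_rot: [-3.141, -0.002, 2.689]
force: [-0.3, 0.4, 0.4]
width: 0.0005
grasp_force: 0.0
```

```bash
python3 look.py d3
```

```text
[0.4504635  0.04184778 0.2673006 ] [-0.34083751  0.40441762  0.40874024] knob tool offs (-0.0014378116466104984, 0.0005938719841651618) 0.025320908054709435 z [0.26241025 0.26403714]
pin z [0.21183463 0.21291489 0.21324262 0.21389677] xy [0.48095878 0.07473134 0.21315039]
```

View pics/d3.png

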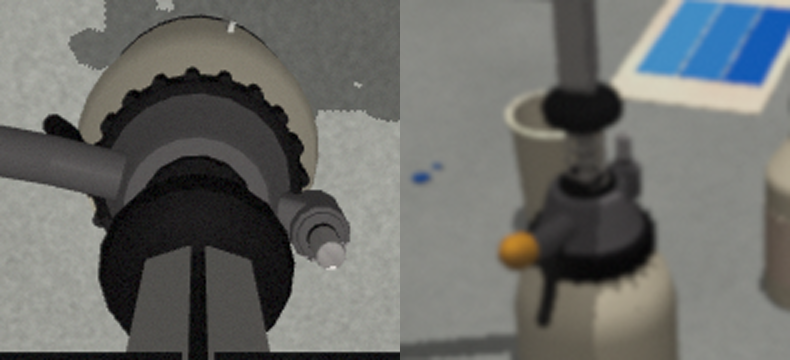

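The pin tip, at (330,255) in the left half, now stands at 0.213 m with a dark ring at its foot, so it is fully out. I'll add one more stroke for certainty, then withdraw upwards.

>>> apply_moves --pt "0 0 1.1 0 0 0" --pt "0 0 1.2 0 0 0" --pt "0 0 1.0 0 0 0" --pt "0 0 0.4 0 0 0" --pt "0 0 0 0 0 0"

```text
clock: 9.3
tool_pos: [0.4523, 0.0417, 0.2341]
tool_rot: [3.141, 0.003, 2.689]
force: [-3.9, 0.3, 18.4]
width: 0.0009
grasp_force: 8.9
```

>>> apply_moves --pt "0 0 -1.2 0 0 0" --pt "0 0 -1.3 0 0 0" --pt "0 0 -1.3 0 0 0" --pt "0 0 -2 0 0 0" --pt "0 0 -3 0 0 0"

```text
clock: 9.8
tool_pos: [0.4493, 0.042, 0.3174]
tool_rot: [-3.139, -0.006, 2.689]
force: [-0.8, 0.7, 1.1]
width: 0.0004
grasp_force: 0.0
```

>>> apply_moves --pt "0 0 -3 0 0 0" --pt "0 0 0 0 0 0" --pt "0 0 0 0 0 0" --pt "0 0 0 0 0 0"

```text
clock: 10.2
tool_pos: [0.4502, 0.0419, 0.3472]
tool_rot: [-3.14, -0.004, 2.689]
force: [-0.3, -0.4, -0.1]
width: 0.0005
grasp_force: 0.0
```

```bash
python3 look.py d4
```

```text
[0.45017271 0.0418935  0.34723816] [-0.26772592 -0.43972103 -0.13069638] knob tool offs (-0.0018076379783451557, 0.0008113067597150803) 0.025155525654554367 z [0.26307048 0.26429231]
pin z [0.21172523 0.21269992 0.2133757  0.21384888] xy [0.48107872 0.07465942 0.21309665]
```

View pics/d4.png

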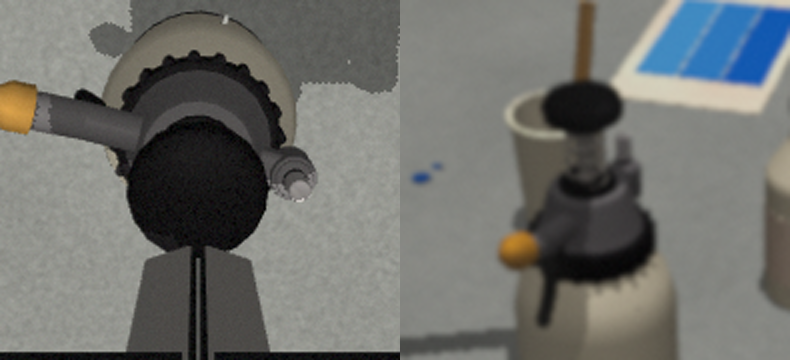

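The knob is up at 0.264 m and the pin is unchanged at 0.213 m, at (298,187). The sprayer hasn't moved and the gripper is clear.

```bash
python3 -c "
from station import r
print(r.finish_job())"
```

```text
the job is handed in; nothing more can be done
None
```

I pumped the sprayer with seven full strokes until its pin stood fully out, left it upright in place with the knob up, touched nothing else, and handed the job in at about 10 s of the 48 s allowed.

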